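# Vent the spring clamp and hold its jaw open at the index

## Robot

A 6-joint arm with a two-finger parallel gripper is mounted at the origin on a cart in front of the work surface, level with it; the furniture and walls round the work are solid. World frame = base frame: x ahead of the robot, y to its left, z up, the work surface at z = 0. Lengths are in mm, angles in rad, forces in N, time in s.
With the tool pointing down it reaches from about 300 to 775 mm from the base axis. Payload 14.6 kg.
Tool frame: the origin (TCP) lies at the centre of the arm's flange, where the gripper is bolted on; the fingertips stand 199 mm ahead of it and the grasp point (between the pads) lies 180 mm ahead of it; z points along the fingers, y is the line along which they close (so a half turn about z gives the same grasp; the last joint's range is limited). The gripper opens to 94 mm and grips with 3 to 60 N. Pads are 16 mm wide; open, the fingers measure 119 mm over their backs; the gripper's body (75 mm by 177 mm) begins 78 mm behind the grasp point.
Start: joints at [1.1, 0.3, 1.521, -0, 1.321, -0.067], TCP at [216.101, 505.758, 404.646] pointing down, gripper open.
Joint ranges: [-3.03, 3.03], [-0.79, 2.21], [0.23, 2.52], [-1.04, 4.18], [0, 3.07], [-2.55, 2.55]. Speed limits (rad/s): [2.22, 2.22, 2.57, 3.14, 3.14, 3.14].

## Interface

Orientations are given as [roll, pitch, yaw] about the fixed x, y, z axes, in that order (R = Rz(yaw) Ry(pitch) Rx(roll)).
In Python, from cell import manip, optics, workorder gives the robot as it stands.
- The arm moves only by the tool step_arm, never from a script. Its argument "increments" is a list that holds one entry, the list of rows, each a list of 7 numbers: the turn, a rotation vector about the tool's x, y, z as a fraction of full scale, then the shift along the tool's x, y, z as a fraction of full scale, then the closure, from -1 (fully open) to 1 (shut). In form: [[[wx, wy, wz, tx, ty, tz, fingers], ...]]. A call has 1 to 5 rows; each row shifts and turns the commanded pose from where the row before left it, along the tool's axes as they then stand; what a row does not reach is not made up. Full scale, the value 1, is 40 mm for a shift and 45 degrees for a turn. A row lasts 1/10 s, in which the tool goes at most 50 mm and 8.59 degrees, less where a joint would pass 70% of its speed; a pose out of reach is approached as far as the arm can. A call with a number of a shift or a turn outside -1 to 1 is refused whole. A call with a gripper value outside its range is refused whole. The fingers move at their own pace and stop on an object; "newtons" is the grip in N (left out, the last holds). Time passes only in rows, so rows that do not move let the fingers close. It gives the time, the measured TCP pose, the force, the opening and the grip force at its end, in the units of the state.
- manip.read_state(): the state, without advancing time (a new reading comes with each control period).
- optics.camera(name): name is "side" or "top" or "wrist"; returns a dict with "frame" (480x640x3 uint8, red, green, blue), "range_z" (480x640 float32, mm along the optical axis (not along the pixel's ray), 0 where there is no reading), "mtx" (3x3 intrinsics, pixels), "cam_to_world" (4x4, takes a point from camera to world coordinates). Camera axes: x right, y down, z forward; pixel columns grow to the right and rows downward; lengths in mm; the calibration is good to about 2 mm. A picture is of the moment at which its call begins.
- workorder.sign_off(): hands the job in; it is judged then, once.
The state is a dict: "clock": time; "joints": joint angles; "qd": joint speeds; "effort": joint torques, N m; "eef_pos": TCP position; "eef_rot": TCP orientation; "wrist_force": force on the tool from outside, world axes, zero at the start; "moment": the same for the moment, N m; "finger_gap": finger opening in mm; "finger_force": force on a finger pad.
Only numpy, scipy, OpenCV 4.12 (cv2) and the standard library are available. Lean on these libraries where they do the work, as an engineer would, in place of code of your own. Each camera call takes 0.05 s, during which the arm holds its last target. There are 200 camera calls.

## Task

Vent the bench clamp so I can load it: pull the round mushroom knob of the vent valve fully out and push it fully home again, leaving the other valve's cross-bar handle alone. Then draw the clamp's spring-loaded jaw open by its post until its pointer lines up with the index blade beside it, and keep holding it there: finish with the jaw still in your grip, because it springs shut if released. Do not disturb the loose aluminium block or the calliper lying in front.

Things in the scene. Friction and masses are not known exactly. Their poses are not given: they have to be found in the camera images.
- manifold: aluminium sub-base plate 80 (x) x 170 (y) x 10 mm fixed to the bench, carrying two dark steel push-pull slide valves side by side, 90 mm apart along its y; origin under its centre. Its -x axis is the way both knobs are pulled out (roughly towards the robot, turned by the plate's yaw). Which valve stands left or right varies. Each valve body is 60 (x) x 36 (y) x 66 mm high, on the plate, its top 76 mm above the bench
- vent_knob_center (a point): centre of the vent valve's knob: a black round mushroom head, 26 mm in diameter, 19 mm thick along the plate's x, on a level 9 mm stem, its centre 55 mm above the bench and, when home, 34 mm in front of the valve body. The valve with this knob also has a ribbed silencer at its back. The head can be pinched from above across the plate's y
- vent_knob (a joint): how far the vent knob is pulled out, in m: 0 fully home, 0.030 fully out (both hard stops). It stays where it is left; about 3 N of friction. It may start up to 8 mm out
- supply_handle_center (a point): centre of the other valve's handle, to be left alone: a black level cross-bar 46 mm (along the plate's y) x 12 x 12 mm, 55 mm above the bench; slides like the vent knob and may start partly out
- clamp: spring clamp, fixed to the bench: green base plate 200 (x) x 90 (y) x 12 mm with a steel side rail on its +y side (total to y = +75 mm), origin under the plate's centre. A fixed dark steel jaw stands at its +x end (62 mm high), an end plate at its -x end, guide rods between. The sliding jaw opens along the clamp's -x axis (roughly towards the robot).
- jaw: sliding jaw of the clamp, a dark steel block 40 x 66 mm, its top 52 mm above the bench, with an upright steel post on it. It starts shut (against the fixed jaw) and can open 55 mm along the clamp's -x; a spring closes it with about 5 N when shut, rising 1.4 N per 10 mm (about 11 N at 45 mm). Origin on the bench surface under the jaw's centre
- jaw_post (a point): point on the axis of the jaw's upright round post at gripping height, 85 mm above the bench: post 18 mm in diameter, from 58 to 103 mm above the bench, with a 20 mm cap up to 112 mm
- jaw_pointer (a point): tip of the jaw's pointer, a steel blade 5 mm wide sticking out of the jaw's +y side, 48 mm above the bench; moves with the jaw
- mark: the index: a dark steel block 16 x 20 x 32 mm fixed on the clamp's side rail, with a 5 mm wide steel blade on top that points to the jaw; its x axis is parallel to the clamp's; origin on the rail, below the blade's tip. It stands 22 to 45 mm in the opening direction from the pointer of the shut jaw
- mark_tip (a point): tip of the index blade, 46 mm above the bench; the jaw's pointer has to stop opposite it, 3 mm away across the clamp's y
- machine_vice: fixed obstacle, not part of the job: machine vice 100 (x) x 357 (y) x 112 mm high, origin under its centre. Behind it stands another, a green tailstock with a four-spoke capstan, 321 mm high (world x 0.61 to 0.80, y -0.45 to -0.12): swing past it drawn in, nearer than 0.55 m to the base axis, or higher
- block: bystander: loose bare aluminium block 45 x 60 x 32 mm with two bores, origin at its underside's centre
- calliper: bystander: loose steel calliper, 200 mm long, 8 mm thick, lying flat, origin under its centre

How it is judged (in metres and radians):
On the way, in this order (a step that is already met when the one before it is completed fails the run):
1. the vent knob is pulled out (at least 26 of its 30 mm) while the jaw is still shut (value of joint vent_knob above 0.026 m and x of jaw_pointer in the frame of clamp above 0.026 m), for 0.1 s.
2. the vent knob is pushed home again (within 4 mm) while the jaw is still shut (value of joint vent_knob below 0.004 m and x of jaw_pointer in the frame of clamp above 0.026 m), for 0.1 s.
3. the jaw is drawn open so that its pointer is opposite the index blade (within 4 mm) (x of jaw_pointer in the frame of mark between -0.004 and 0.004 m), for 0.3 s.
At the end, for the whole second after the job is handed in: the jaw is at rest with its pointer within 4 mm of the index blade (along the clamp's x), held there by the fingers (more than 4 N on the jaw), and the vent knob is home within 4 mm (all of step 3 and linear speed of jaw below 0.01 m/s and contact force between the fingers and jaw above 4 N and value of joint vent_knob below 0.004 m); the arm keeps its last pose, push and grip.
It fails at once if the supply valve's cross-bar handle is moved by more than 6 mm (distance of supply_handle_center from where it was at the start of the episode above 0.006 m).
It fails at once if the aluminium block is moved by more than 25 mm (distance of block from where it was at the start of the episode above 0.025 m).
It fails at once if the calliper is moved by more than 25 mm (distance of calliper from where it was at the start of the episode above 0.025 m).
It also fails if it takes over 51 s, if anything falls off the work surface, if the arm or the gripper's body presses on something with over 40 N, if the wrist force passes 120 N, or if a joint passes its speed limit or range.

## Working session

There is one attempt and no reset: what is moved stays moved. The work goes in short steps, Python scripts to look and compute and a tool call to move; the robot and the scene stay as the last step left them, time stands still between calls to the robot, and variables do not carry over. Pictures are saved under pics/ and viewed, at most 11 in all, crops included, and the job is handed in when it is done.

Besides the shell and the picture viewer there is one more tool, called after ">>>" in YAML: its name, and indented under it one key for each argument. step_arm: Moves the arm, as the interface text tells. Its arguments: {"type":"object","properties":{"increments":{"type":"array","items":{"type":"array","items":{"type":"array","items":{"type":"number"}}}},"newtons":{"type":"number"}},"required":["increments"]}

```bash
mkdir -p pics
cat > h.py <<'E'
import numpy as np, cv2
from cell import manip, optics, workorder
def snap(n,f):
    c=optics.camera(n); np.savez('pics/'+f+'.npz',**c); cv2.imwrite('pics/'+f+'.png',c['frame'][...,::-1]); return c
def load(f): return np.load('pics/'+f+'.npz')
def px(c,u,v,z=None):
    "world point at pixel; by depth, or on the plane world z"
    K=np.linalg.inv(c['mtx']); r=K@[u,v,1]; T=c['cam_to_world']
    if z is None: d=c['range_z'][int(round(v)),int(round(u))]
    else: d=(z-T[2,3])/(T[:3,:3]@r)[2]
    return T[:3,:3]@(r*d)+T[:3,3]
def proj(c,P):
    T=np.linalg.inv(c['cam_to_world']); p=c['mtx']@(T[:3,:3]@P+T[:3,3]); return p[:2]/p[2]
E
python3 - <<'E'
from h import *
for n in('top','side'): c=snap(n,n+'0'); print(n,c['cam_to_world'].round(2).tolist(),c['mtx'].round().tolist())
print(manip.read_state())
E
```

```text
top [[-0.01, -0.99, 0.16, 335.73], [-1.0, 0.02, 0.02, 80.24], [-0.02, -0.16, -0.99, 1334.53], [0.0, 0.0, 0.0, 1.0]] [[604.0, 0.0, 319.0], [0.0, 604.0, 246.0], [0.0, 0.0, 1.0]]
side [[0.96, 0.25, -0.16, 710.31], [0.29, -0.81, 0.5, -469.73], [-0.01, -0.52, -0.85, 1039.72], [0.0, 0.0, 0.0, 1.0]] [[597.0, 0.0, 325.0], [0.0, 597.0, 238.0], [0.0, 0.0, 1.0]]
{'clock': 0.1, 'joints': array([ 1.10040330e+00,  3.00397368e-01,  1.52150481e+00,  5.10444975e-06,
        1.32073230e+00, -6.66199177e-02]), 'qd': array([-4.78599404e-05,  3.19184817e-05, -6.94758270e-04,  8.52856900e-04,
       -3.22165852e-04, -5.23649483e-04]), 'effort': array([ 4.15608783e-04, -5.32637930e+01, -3.53290558e+01,  7.09220278e-02,
        2.35044770e-02, -1.78580291e-05]), 'eef_pos': array([216.08807777, 505.738335  , 404.15894021]), 'eef_rot': array([-3.14055347e+00, -7.42885336e-05,  2.73781824e+00]), 'wrist_force': array([-0.16401215, -0.66821147,  0.73200453]), 'moment': array([ 0.00215752, -0.04201802, -0.01265655]), 'finger_force': 0.0, 'finger_gap': 94.1320910042184}
```

View pics/top0.png

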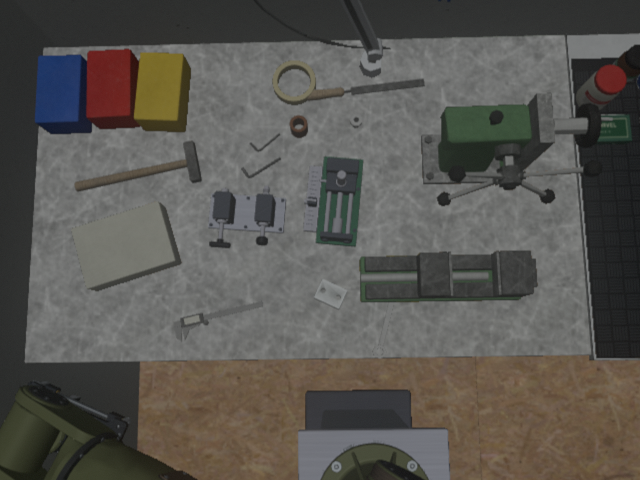

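View pics/side0.png

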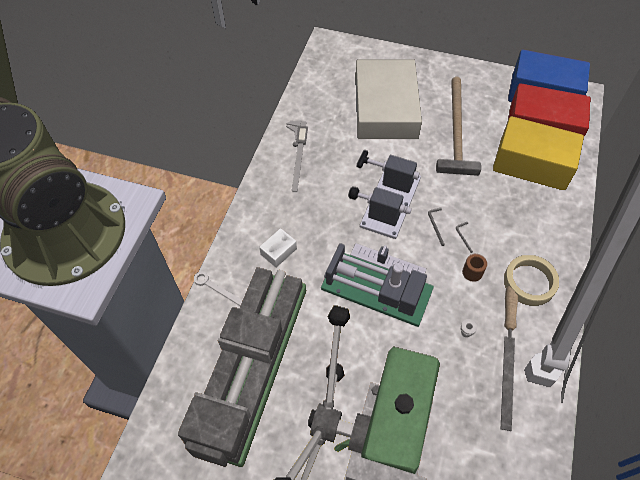

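The top view shows the round knob at about (262,240), the cross-bar at (220,243), the clamp at (340,200) and its index at about (312,202). I'll enlarge both views.

Run:
```python
from h import *
a=cv2.imread('pics/top0.png')[145:255,195:375]; cv2.imwrite('pics/topc.png',cv2.resize(a,None,fx=4.4,fy=4.4,interpolation=cv2.INTER_CUBIC))
a=cv2.imread('pics/side0.png')[180:330,310:450]; cv2.imwrite('pics/sidec.png',cv2.resize(a,None,fx=4,fy=4,interpolation=cv2.INTER_CUBIC))
```

```text
(no output)
```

View pics/topc.png

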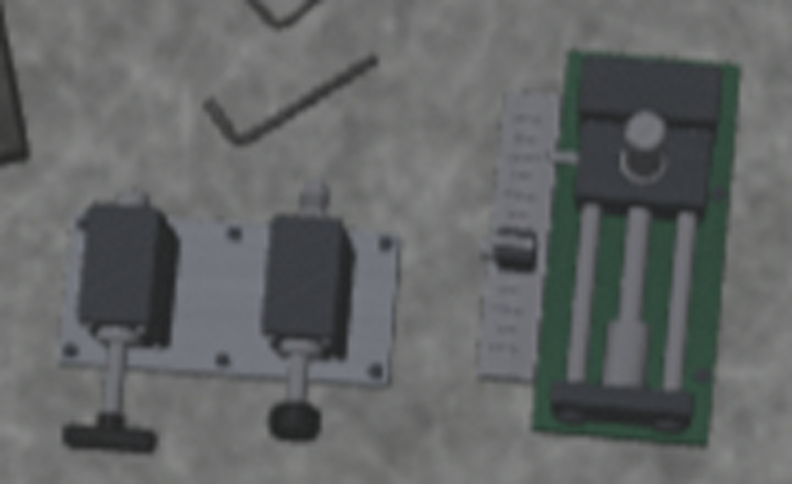

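View pics/sidec.png

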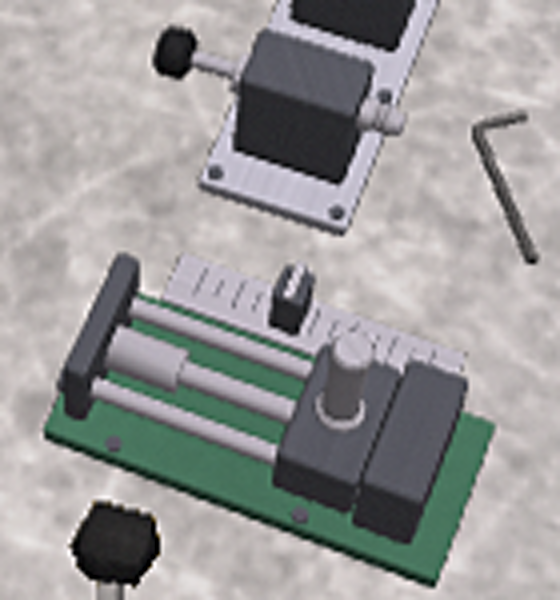

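Run:
```python
from h import *
c=load('top0'); s=load('side0')
t=lambda u,v,z=None: px(c,195+u/4.4,145+v/4.4,z).round(1)
q=lambda u,v,z=None: px(s,310+u/4,180+v/4,z).round(1)
for n,a in dict(knob=(294,421,55),bar=(110,438,55),cap=(645,131,112),ptr=(553,157,48),mark=(537,246,46),markblk=(517,247,46),
 g1=(572,50,12),g2=(740,65,12),g3=(707,445,12),g4=(533,430,12),p2=(400,240,10),p3=(390,385,10),p4=(62,365,10),
 vb1=(272,215,76),vb2=(343,215,76),vb3=(334,337,76),vb4=(263,333,76)).items(): print(n,t(*a),t(*a[:2]))
for n,a in dict(knob=(175,53,55),cap=(353,350,112),mark=(299,270,46)).items(): print('side',n,q(*a),q(*a[:2]))
```

```text
knob [551.6 230.4  55. ] [549.  228.6  70.5]
bar [544.8 320.7  55. ] [543.4 319.1  63.6]
cap [678.3  57.1 112. ] [676.5  57.2 118.4]
ptr [683.8 102.   48. ] [683.  101.9  51.1]
mark [639.  110.6  46. ] [646.6 111.4  13.8]
markblk [638.7 120.5  46. ] [639.4 120.6  43.1]
g1 [750.2  91.9  12. ] [748.8  91.9  16.4]
g2 [740.3   5.7  12. ] [744.3   5.   -1.1]
g3 [542.9  27.3  12. ] [545.2  26.7  -2.7]
g4 [552.1 114.7  12. ] [553.8 115.    1.4]
p2 [652.  181.5  10. ] [655.4 182.5  -4. ]
p3 [576.8 186.9  10. ] [5.786e+02 1.877e+02 3.000e-01]
p4 [590.2 354.1  10. ] [591.3 355.3   4.3]
vb1 [650.  238.8  76. ] [650.1 238.8  75.4]
vb2 [649.3 204.1  76. ] [669.  211.9  -3. ]
vb3 [588.9 208.6  76. ] [593.7 211.1  52. ]
vb4 [591.5 243.   76. ] [594.6 245.   60.5]
side knob [553.1 227.9  55. ] [554.5 221.8  63.6]
side cap [680.9  54.4 112. ] [680.9  54.5 111.7]
side mark [643.7 127.1  46. ] [643.7 126.8  46.4]
```

Add to h.py:
```python
def plan(p,yaw_deg):
    "grasp-point target (world mm) -> remaining shift in tool axes /40, turn about tool z /45"
    s=manip.read_state(); from scipy.spatial.transform import Rotation as R
    A=R.from_euler('xyz',s['eef_rot']); B=R.from_euler('xyz',[np.pi,0,np.radians(yaw_deg)])
    P=np.array(p,float)+[0,0,180]
    print('t',s['clock'],'tcp',s['eef_pos'].round(1),'yaw',np.degrees(s['eef_rot'][2]).round(2),'F',s['wrist_force'].round(1),'gap',s['finger_gap'],s['finger_force'])
    print('turn/45',np.degrees((A.inv()*B).as_rotvec()/45).round(4),'shift/40 (now axes)',(A.inv().apply(P-s['eef_pos'])/40).round(3),'(target axes)',(B.inv().apply(P-s['eef_pos'])/40).round(3))
```

```text
(no output)
```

>>> step_arm:
  increments:
    - [[0,0,-0.14,-0.9,-0.3,0,-0.06],[0,0,-0.14,-0.9,-0.3,0,-0.06],[0,0,-0.135,-0.9,-0.3,0,-0.06],[0,0,0,-0.9,-0.3,0,-0.06],[0,0,0,-0.5,0,0,-0.06]]
  newtons: 30

```text
clock: 0.6
eef_pos: [365.6, 422.4, 404.5]
eef_rot: [-3.141, -0.0, 3.062]
wrist_force: [-0.1, -0.0, 0.2]
finger_gap: 57.4
finger_force: 0.0
```

```bash
python3 -c "
from h import *
plan((552.3,229.2,55),175.6)"
```

```text
t 0.6 tcp [365.6 422.4 404.5] yaw 175.44 F [-0.1 -0.   0.2] gap 57.36673679934436 0.0
turn/45 [-0.0006 -0.     -0.0035] shift/40 (now axes) [-5.036 -4.442  4.239] (target axes) [-5.023 -4.458  4.237]
```

>>> step_arm:
  increments:
    - [[0,0,0,-0.8,-0.75,0.3,-0.06],[0,0,0,-0.8,-0.75,0.3,-0.06],[0,0,0,-0.8,-0.75,0.3,-0.06],[0,0,0,-0.8,-0.75,0.3,-0.06],[0,0,0,-0.8,-0.75,0.3,-0.06]]

```text
clock: 1.1
eef_pos: [512.3, 260.4, 344.0]
eef_rot: [-3.141, -0.0, 3.064]
wrist_force: [0.8, 0.4, -0.1]
finger_gap: 49.6
finger_force: 0.0
```

>>> step_arm:
  increments:
    - [[0,0,0,-0.6,-0.5,0.4,-0.06],[0,0,0,-0.4,-0.2,0.4,-0.06],[0,0,0,0,0,0,-0.06],[0,0,0,0,0,0,-0.06]]

```text
clock: 1.5
eef_pos: [548.9, 231.1, 312.5]
eef_rot: [-3.141, -0.001, 3.063]
wrist_force: [-0.7, -0.2, 0.2]
finger_gap: 49.5
finger_force: 0.0
```

```bash
python3 -c "
from h import *
plan((552.3,229.2,55),175.6)
c=snap('wrist','w0');print(c['cam_to_world'].round(2).tolist(),proj(c,np.array([552.3,229.2,55])),proj(c,np.array([679.6,56,112])))"
```

```text
t 1.5 tcp [548.9 231.1 312.5] yaw 175.52 F [-0.7 -0.2  0.2] gap 49.5260148886453 0.0
turn/45 [-0.0004 -0.0012 -0.0018] shift/40 (now axes) [-0.089 -0.04   1.936] (target axes) [-0.087 -0.041  1.936]
[[0.08, 0.96, 0.25, 474.59], [1.0, -0.07, -0.02, 235.7], [-0.0, 0.25, -0.97, 293.77], [0.0, 0.0, 0.0, 1.0]] [318.62957143 264.65718992] [ 44.18368852 519.65827148]
```

View pics/w0.png

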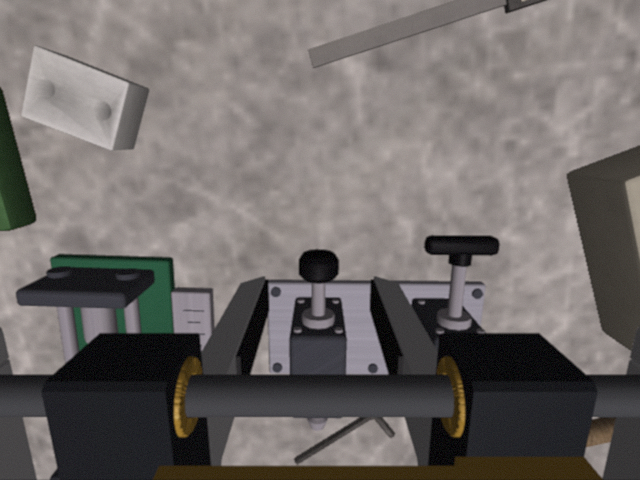

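The wrist view shows the knob at (319,266), and my estimate projects to (318.6,264.7). It lies centred between the fingers, so I descend and grip.

>>> step_arm:
  increments:
    - [[0,0,0,-0.06,-0.04,0.6,-0.06],[0,0,0,-0.03,0,0.6,-0.06],[0,0,0,0,0,0.5,-0.06],[0,0,0,0,0,0.25,-0.06],[0,0,0,0,0,0,-0.06]]

```text
clock: 2.05
eef_pos: [552.1, 229.7, 234.3]
eef_rot: [-3.141, -0.001, 3.065]
wrist_force: [1.1, -0.6, -0.3]
finger_gap: 49.9
finger_force: 0.0
```

>>> step_arm:
  increments:
    - [[0,0,0,0,0,0,1],[0,0,0,0,0,0,1],[0,0,0,0,0,0,1],[0,0,0,0,0,0,1],[0,0,0,0,0,0,1]]
  newtons: 30

```text
clock: 2.55
eef_pos: [552.7, 229.7, 235.5]
eef_rot: [3.14, 0.001, 3.064]
wrist_force: [-0.2, 5.9, 0.5]
finger_gap: 24.1
finger_force: 30.0
```

>>> step_arm:
  increments:
    - [[0,0,0,0.17,0,0,1],[0,0,0,0.17,0,0,1],[0,0,0,0.17,0,0,1],[0,0,0,0.1,0,0,1],[0,0,0,0,0,0,1]]

```text
clock: 3.05
eef_pos: [528.2, 231.7, 235.6]
eef_rot: [3.139, 0.002, 3.064]
wrist_force: [0.4, 8.9, 0.2]
finger_gap: 24.8
finger_force: 30.0
```

>>> step_arm:
  increments:
    - [[0,0,0,0.06,0,0,1],[0,0,0,0.05,0,0,1],[0,0,0,0.05,0,0,1],[0,0,0,0,0,0,1]]

```text
clock: 3.45
eef_pos: [524.3, 231.6, 236.4]
eef_rot: [3.137, 0.013, 3.063]
wrist_force: [31.7, 6.7, -14.4]
finger_gap: 24.7
finger_force: 30.0
```

Run:
```python
from h import *
plan((552.3,229.2,55),175.6)
c=snap('wrist','w1')
s=snap('side','s1'); a=s['frame'][140:270,310:450,::-1]
a=cv2.resize(a,None,fx=4,fy=4,interpolation=cv2.INTER_CUBIC); b=c['frame'][120:380,170:450,::-1]; b=cv2.resize(b,(280,260))
o=np.zeros((520,800,3),np.uint8); o[:,:560]=a; o[:260,560:800]=b[:,20:260]
cv2.imwrite('pics/c1.png',o)
```

```text
t 3.45 tcp [524.3 231.6 236.4] yaw 175.51 F [ 31.7   6.7 -14.4] gap 24.659670537848598 29.996552907396108
turn/45 [ 0.0058  0.0161 -0.002 ] shift/40 (now axes) [-0.701 -0.005  0.044] (target axes) [-0.702 -0.006  0.035]
```

View pics/c1.png

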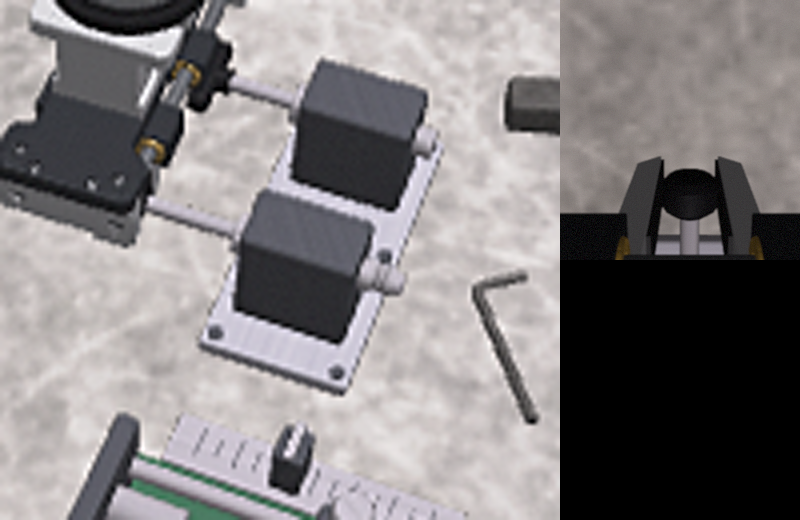

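The side view shows the vent stem fully extended, and the pull met a 32 N stop. The knob is still between the fingers, so now I push it home.

>>> step_arm:
  increments:
    - [[0,0,0,-0.2,0,0,1],[0,0,0,-0.2,0,0,1],[0,0,0,-0.2,0,0,1],[0,0,0,-0.15,0,0,1],[0,0,0,0,0,0,1]]

```text
clock: 4.05
eef_pos: [552.6, 229.6, 236.0]
eef_rot: [3.139, 0.003, 3.063]
wrist_force: [3.4, 5.8, 3.2]
finger_gap: 24.6
finger_force: 30.0
```

>>> step_arm:
  increments:
    - [[0,0,0,-0.04,0,0,1],[0,0,0,-0.03,0,0,1],[0,0,0,-0.03,0,0,1],[0,0,0,0,0,0,1]]

```text
clock: 4.45
eef_pos: [556.0, 229.4, 235.9]
eef_rot: [3.14, 0.002, 3.064]
wrist_force: [-1.6, 4.8, 5.4]
finger_gap: 24.5
finger_force: 30.0
```

>>> step_arm:
  increments:
    - [[0,0,0,-0.04,0,0,1],[0,0,0,-0.04,0,0,1],[0,0,0,0,0,0,1]]

```text
clock: 4.75
eef_pos: [558.1, 229.5, 235.7]
eef_rot: [3.141, -0.003, 3.064]
wrist_force: [-17.8, 4.0, 14.1]
finger_gap: 24.5
finger_force: 30.0
```

>>> step_arm:
  increments:
    - [[0,0,0,0,0,0,-0.06],[0,0,0,0,0,0,-0.06],[0,0,0,0,0,0,-0.06],[0,0,0,0,0,-0.4,-0.06],[0,0,0,0,0,-0.8,-0.06]]

```text
clock: 5.25
eef_pos: [558.7, 228.3, 282.1]
eef_rot: [-3.14, -0.003, 3.063]
wrist_force: [-0.1, -0.3, 0.2]
finger_gap: 49.8
finger_force: 0.0
```

>>> step_arm:
  increments:
    - [[0,0,0,0,0,-0.8,-0.06],[0,0,0,0,0,-0.8,-0.06],[0,0,0,0,0,0,-0.06],[0,0,0,0,0,0,-0.06]]

```text
clock: 5.65
eef_pos: [558.9, 228.5, 347.7]
eef_rot: [3.141, 0.002, 3.064]
wrist_force: [0.2, -0.2, -1.1]
finger_gap: 49.7
finger_force: 0.0
```

Run:
```python
from h import *
c=snap('wrist','w2'); s=snap('side','s2')
plan((679.6,55.8,88),173.6)
o=np.zeros((560,800,3),np.uint8); o[:,:480]=cv2.resize(s['frame'][180:320,330:450,::-1],(480,560),interpolation=cv2.INTER_CUBIC)
o[:400,480:]=cv2.resize(c['frame'][200:450,220:420,::-1],(320,400)); cv2.imwrite('pics/c2.png',o)
for x in (552.3,554,557): print(proj(c,np.array([x,229.2,55])),proj(s,np.array([x,229.2,55])))
```

```text
t 5.75 tcp [558.8 228.4 345.9] yaw 175.53 F [-0.2 -0.5 -0.6] gap 49.83203370613559 0.0
turn/45 [-0.0008 -0.0017  0.0429] shift/40 (now axes) [-3.349 -4.067  1.945] (target axes) [-3.482 -3.953  1.947]
[320.94836732 235.2336697 ] [353.55570311 192.65026161]
[321.12690492 237.50502413] [354.36276779 192.84650636]
[321.44063364 241.49627932] [355.78787263 193.19303291]
```

View pics/c2.png

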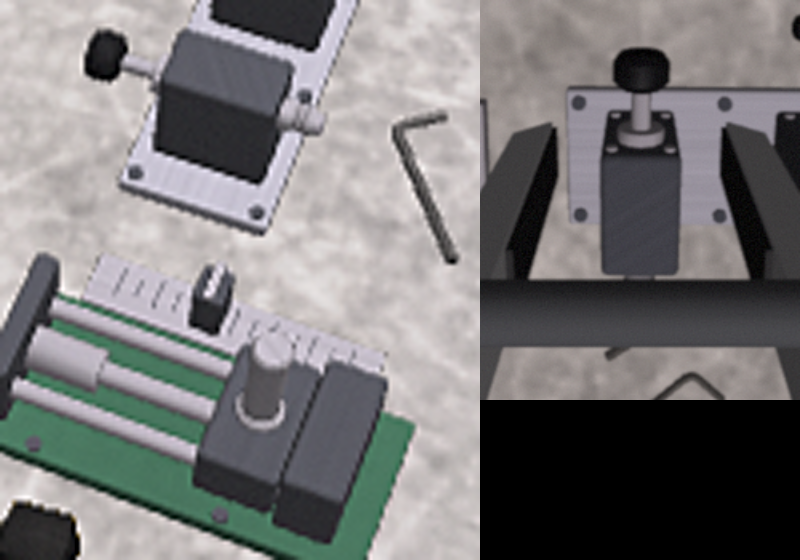

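The vent knob moved about 5 mm inward from its start, to x≈558 (side crop (106,56), wrist crop (641,70)). That is 34 mm in front of the body, so it is home. Next is the jaw post.

>>> step_arm:
  increments:
    - [[0,0,0.043,-0.7,-0.8,0,-0.06],[0,0,0,-0.7,-0.8,0,-0.06],[0,0,0,-0.7,-0.8,0,-0.06],[0,0,0,-0.7,-0.8,0,-0.06],[0,0,0,-0.65,-0.75,0,-0.06]]

```text
clock: 6.25
eef_pos: [680.5, 55.3, 345.3]
eef_rot: [-3.141, -0.002, 3.03]
wrist_force: [0.3, 0.2, 0.8]
finger_gap: 50.0
finger_force: 0.0
```

>>> step_arm:
  increments:
    - [[0,0,0,0,0,0,-0.06],[0,0,0,0,0,0,-0.06],[0,0,0,0,0,0,-0.06]]

```text
clock: 6.55
eef_pos: [679.3, 57.8, 345.9]
eef_rot: [-3.142, -0.001, 3.031]
wrist_force: [-0.1, -0.0, -0.1]
finger_gap: 49.8
finger_force: 0.0
```

Run:
```python
from h import *
c=snap('wrist','w3')
plan((679.6,55.8,88),173.6)
print(proj(c,np.array([679.6,55.8,112])),proj(c,np.array([683.8,102,48])),proj(c,np.array([640,111,46])))
```

```text
t 6.6 tcp [679.3  58.1 346.3] yaw 173.67 F [-0.  -0.2  0.7] gap 49.883605682766905 0.0
turn/45 [-0.     -0.0011  0.0016] shift/40 (now axes) [-0.016 -0.056  1.957] (target axes) [-0.014 -0.056  1.957]
[317.83709829 272.3841483 ] [380.75881846 242.73868325] [388.58412691 181.97378843]
```

View pics/w3.png

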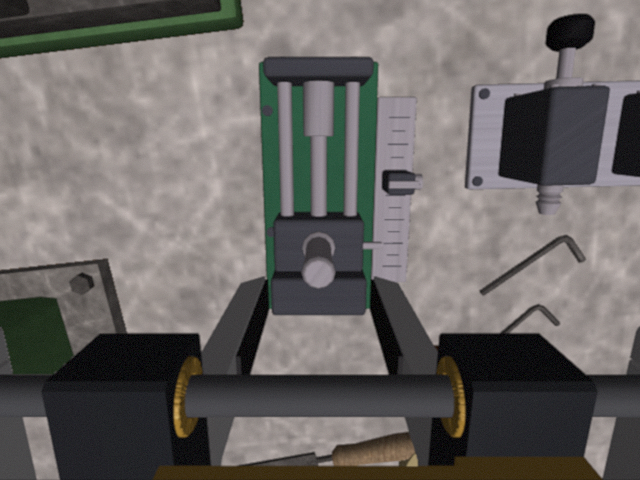

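The wrist view shows the cap at (319,271), the pointer tip at about (381,245) and the index blade tip at about (389,183). All three match the projections. I descend on the post and grip it.

Run:
```python
from h import *
c=load('w3')
a=px(c,381,245,48);b=px(c,389,183,46);p=px(c,319,271,112);print(a,b,p)
for y in(-6,-6.5): u=np.array([np.cos(np.radians(y)),np.sin(np.radians(y))]);print((a-b)[:2]@u)
cv2.imwrite('pics/w3c.png',cv2.resize(c['frame'][160:270,350:440,::-1],None,fx=5,fy=5,interpolation=cv2.INTER_CUBIC))
```

```text
[685.55228617 102.0560855   48.        ] [640.76346629 111.24880467  46.        ] [678.82909103  56.56711089 112.        ]
45.50436285033222
45.54155623895414
```

View pics/w3c.png

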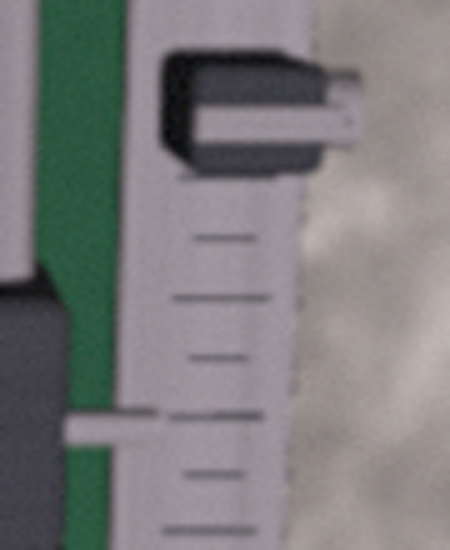

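>>> step_arm:
  increments:
    - [[0,0,0,0,0,0.5,-0.06],[0,0,0,0,0,0.6,-0.06],[0,0,0,0,0,0.6,-0.06],[0,0,0,0,0,0.25,-0.06],[0,0,0,0,0,0,-0.06]]

```text
clock: 7.1
eef_pos: [679.3, 57.8, 267.5]
eef_rot: [-3.141, -0.002, 3.031]
wrist_force: [0.2, 0.2, 0.1]
finger_gap: 49.8
finger_force: 0.0
```

>>> step_arm:
  increments:
    - [[0,0,0,0,0,0,1],[0,0,0,0,0,0,1],[0,0,0,0,0,0,1],[0,0,0,0,0,0,1],[0,0,0,0,0,0,1]]
  newtons: 50

```text
clock: 7.6
eef_pos: [679.7, 57.1, 269.2]
eef_rot: [3.141, 0.001, 3.03]
wrist_force: [-0.1, 1.0, 2.6]
finger_gap: 18.1
finger_force: 50.0
```

The crop puts the blade centreline at v≈184.8 and the pointer at v≈245.6, which means about 44.5 mm of opening.

>>> step_arm:
  increments:
    - [[0,0,0,0.2,0,0,1],[0,0,0,0.25,0,0,1],[0,0,0,0.25,0,0,1],[0,0,0,0.25,0,0,1],[0,0,0,0.15,0,0,1]]

```text
clock: 8.1
eef_pos: [636.0, 61.9, 269.3]
eef_rot: [3.141, 0.004, 3.03]
wrist_force: [13.0, -0.5, -3.7]
finger_gap: 17.9
finger_force: 50.0
```

>>> step_arm:
  increments:
    - [[0,0,0,0,0,0,1],[0,0,0,0,0,0,1],[0,0,0,0,0,0,1]]

```text
clock: 8.4
eef_pos: [636.5, 61.9, 269.3]
eef_rot: [3.141, 0.004, 3.03]
wrist_force: [10.6, -0.2, -1.6]
finger_gap: 18.3
finger_force: 50.0
```

Run:
```python
from h import *
c=snap('wrist','w4'); plan((679.7-44.3,57.1+4.9,89),173.67)
m=proj(c,np.array([640.8,111.2,46])); print(m)
u,v=np.clip(m.astype(int),[60,40],[579,439])
print(u,v); cv2.imwrite('pics/w4c.png',cv2.resize(c['frame'][v-40:v+40,u-60:u+60,::-1],None,fx=6,fy=6,interpolation=cv2.INTER_CUBIC))
```

```text
t 8.45 tcp [636.5  61.9 269.3] yaw 173.59 F [10.6  0.7 -2.2] gap 17.757198575867193 49.99934057705104
turn/45 [ 0.0008  0.0051 -0.0017] shift/40 (now axes) [0.027 0.    0.007] (target axes) [0.027 0.001 0.007]
[410.44042909 273.84151957]
410 273
```

View pics/w4c.png

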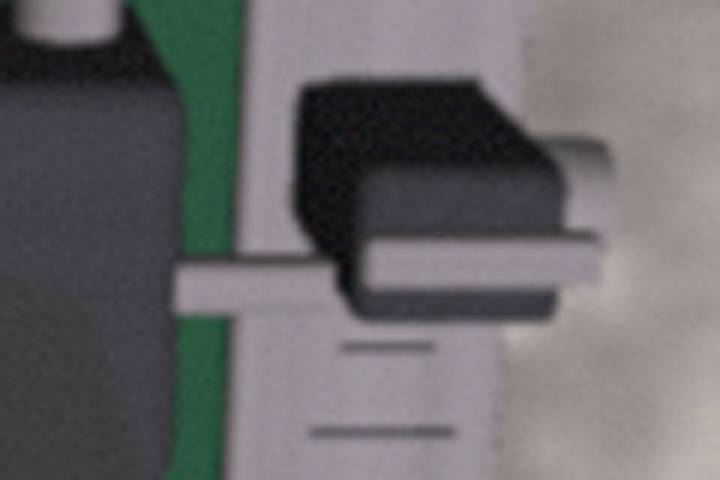

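Pointer centreline sits at crop v≈287 and the blade at v≈264, so the pointer is about 2 mm short. I pull a little further.

>>> step_arm:
  increments:
    - [[0,0,0,0.05,0,0,1],[0,0,0,0,0,0,1],[0,0,0,0,0,0,1],[0,0,0,0,0,0,1],[0,0,0,0,0,0,1]]

```text
clock: 8.95
eef_pos: [634.5, 62.1, 269.3]
eef_rot: [3.141, 0.004, 3.03]
wrist_force: [10.5, 1.4, -2.3]
finger_gap: 18.2
finger_force: 50.0
```

Run:
```python
from h import *
# w4: pixels from the crop (scale 6, origin 350,233)
c=load('w4'); f=lambda u,v,z: px(c,350+u/6,233+v/6,z)
a=f(325,286,48);b=f(370,264,46);u=np.array([np.cos(np.radians(-6.4)),np.sin(np.radians(-6.4))]);print(a,b,'remaining at w4',(a-b)[:2]@u)
c=snap('wrist','w5');s=manip.read_state();print(s['eef_pos'],s['wrist_force'],s['qd'].round(4))
cv2.imwrite('pics/w5c.png',cv2.resize(c['frame'][233:313,350:470,::-1],None,fx=6,fy=6,interpolation=cv2.INTER_CUBIC))
```

```text
[643.63668116 107.14523063  48.        ] [642.73458666 111.78310928  46.        ] remaining at w4 1.4134519558401637
[634.51210751  62.07450192 269.26173629] [10.81440735  0.60872576 -2.86492583] [-0.0009 -0.0028 -0.0005 -0.0007  0.0011  0.0003]
```

View pics/w5c.png

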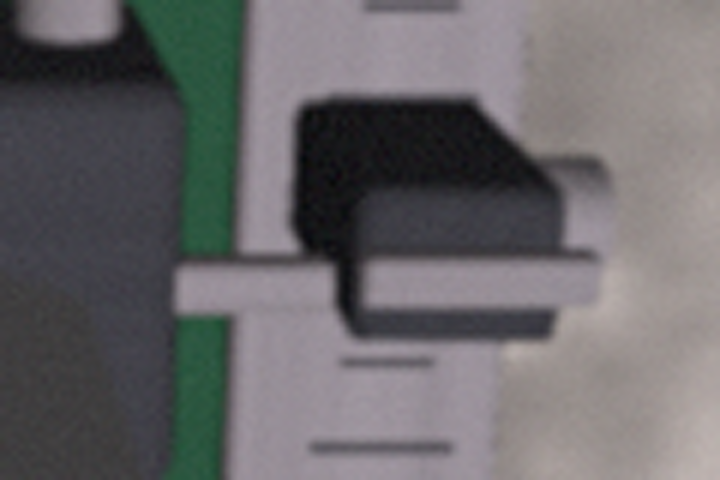

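Pointer (v≈287) and index blade (v≈284) are now in line to within 1 mm. The jaw is held at rest with about 10.8 N of spring load, so I hand the job in.

```bash
python3 -c "
from cell import workorder
print(workorder.sign_off())"
```

```text
the job is handed in; nothing more can be done
None
```

Job handed in, verdict not shown: the vent knob was pulled fully out and pushed home, the jaw is held in the grip with its pointer within about 1 mm of the index blade, and I made no contact with the cross-bar handle, block or calliper.

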